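# Load the battery tester and click its push-to-turn selector to test

## Robot

A 6-joint arm with a two-finger parallel gripper is mounted at the origin on a cart in front of the work surface, level with it; the furniture and walls round the work are solid. World frame = base frame: x ahead of the robot, y to its left, z up, the work surface at z = 0. Lengths are in mm, angles in rad, forces in N, time in s.
With the tool pointing down it reaches from about 325 to 850 mm from the base axis. Payload 4.4 kg.
Tool frame: the origin (TCP) lies midway between the tips of the shut fingers; the grasp point (between the pads) lies 19 mm behind it; z points along the fingers, y is the line along which they close (so a half turn about z gives the same grasp; the last joint's range is limited). The gripper opens to 94 mm and grips with 3 to 60 N. Pads are 16 mm wide; open, the fingers measure 119 mm over their backs; the gripper's body (75 mm by 177 mm) begins 78 mm behind the grasp point.
Start: joints at [-1.278, 0.207, 1.542, -0, 1.393, -0.15], TCP at [246.359, -519.552, 205.447] pointing down, gripper open.
Joint ranges: [-2.73, 2.73], [-0.86, 2.22], [0.23, 2.46], [-1.11, 4.25], [0.08, 2.63], [-2.82, 2.82]. Speed limits (rad/s): [2.79, 2.79, 3.14, 3.14, 3.14, 3.14].

## Interface

Orientations are given as [roll, pitch, yaw] about the fixed x, y, z axes, in that order (R = Rz(yaw) Ry(pitch) Rx(roll)).
In Python, from cell import * gives the robot as it stands.
- The arm moves only by the tool send_rows, never from a script. Its argument "deltas" is a list of rows, each a list of 3 entries, a list of its own where there are three numbers: the finger opening in cm, from 0 to 9.4, then the shift along the tool's x, y, z in cm, then the turn, a rotation vector about the tool's x, y, z in degrees. In form: [[fingers, [x, y, z], [wx, wy, wz]], ...]. A call has 1 to 8 rows; each row shifts and turns the commanded pose from where the row before left it, along the tool's axes as they then stand; what a row does not reach is not made up. A row lasts 1/12 s, in which the tool goes at most 41.7 mm and 7.16 degrees, less where a joint would pass 70% of its speed; a pose out of reach is approached as far as the arm can. A call with a gripper value outside its range is refused whole. The fingers move at their own pace and stop on an object; "grip_force" is the grip in N (left out, the last holds). Time passes only in rows, so rows that do not move let the fingers close. It gives the time, the measured TCP pose, the force, the opening and the grip force at its end, in the units of the state.
- state(): the state, without advancing time (a new reading comes with each control period).
- read_camera(name): name is "side" or "top"; returns the picture (384x512x3 uint8, red, green, blue); there is no depth.
- camera_params(name): a dict with "fx", "fy", "cx", "cy" (pixels), "rvec" (rotation vector, rad) and "tvec" (3), from world to camera coordinates, as OpenCV has them. Camera axes: x right, y down, z forward; pixel columns grow to the right and rows downward; lengths in mm; the calibration is good to about 2 mm. A picture is of the moment at which its call begins. camera_params takes no time and is no camera call.
- job_done(): hands the job in; it is judged then, once.
Trained networks look in the newest picture that a camera, given by its name, has taken for a name from the list of things; names that differ only in an ending like _2 or _b are one class to them, and where a whole thing is asked for, a point or a joint stands for the part that bears it (a point fixed in the world has none). Each returns a list of dicts, best first, with "confidence" (0 to 1); they miss things now and then, are a little off and sometimes report something else, mostly with a low value. They report only what shows in the picture. A call takes as long as a camera call. They do not tell look-alikes from the thing itself.
- recognise(camera, name): "position" ([x, y, z] in mm, in the coordinates of the camera as it stood for that picture, good to about 4 mm: the middle of the surface that is visible of it).
- landmark_of(camera, name): "position" ([x, y, z] in mm, in the coordinates of the camera as it stood for that picture, good to about 4 mm: a listed point, or the origin of a listed thing).
The state is a dict: "t": time; "joint_positions": joint angles; "dq": joint speeds; "joint_efforts": joint torques, N m; "eef_pos": TCP position; "eef_rot": TCP orientation; "contact_force": force on the tool from outside, world axes, zero at the start; "moment": the same for the moment, N m; "width": finger opening in mm; "gripper_force": force on a finger pad.
Only numpy, scipy, OpenCV 4.12 (cv2) and the standard library are available. Lean on these libraries where they do the work, as an engineer would, in place of code of your own. Each camera call takes 0.05 s, during which the arm holds its last target. There are 200 camera calls.

## Task

With the selector still pointing at the black mark, stand the 9 V block battery upright in the yellow-framed bay of the grey battery tester. Then push the black selector knob in and turn it clockwise to the yellow mark, let go so that it springs out and locks there, take the knob afresh, push it in again and turn it on to the green mark, and let go so that it locks there too. Leave the battery standing in the bay and the other things on the table where they are.

Things in the scene. Friction and masses are not known exactly. Their poses are not given: they have to be found in the camera images.
- tester: Grey bench battery tester fixed to the table: a box 130 x 220 x 53 mm (x, y, z). Origin: centre of its underside, on the table; z up, its top face is at z = 53 mm. The battery bay is in the +y half of the top, the selector in the -y half (axis at x = 0, y = -55 mm). Round the selector three marks lie on the top face 42 mm from the axis: black at +70 degrees from the tester's +x axis (toward +y), yellow straight along +x, green at -70 degrees.
- bay (a point): Centre of the mouth of the battery bay, level with the tester's top face: a rectangular pocket 26 mm (tester x) by 35 mm (tester y), 18 mm deep, with flat floor and a yellow frame drawn round it. The battery stands in it upright, terminals up, its 18 mm side along tester x, either way round, and then projects about 26 mm.
- battery_9v: 9 V block battery, black with a yellow band, 18 x 27 x 47 mm (its own x, y, z; solid up to 44 mm, terminals above), 46 g nominal. Stands upright on the table at the start; origin at the centre of its underside, z up.
- selector (a joint): Turn of the selector knob in rad, clockwise seen from above: 0 at the black mark (start), 1.222 (70 degrees) at the yellow mark (pointer along the tester's +x), 2.443 (140 degrees) at the green mark; hard stops just beyond 0 and 2.443. At each mark the knob is locked with about 0.04 rad of play while out. It turns easily (under 0.1 N m) once pushed in by 7 mm or more; let go within about 0.15 rad of a mark it springs out and centres itself there, let go elsewhere it stays in.
- selector_push (a joint): How far the knob is pushed in, straight down, in m: 0 out (locked), 0.0095 fully in. A spring resists with about 4.5 N at the start and 7.5 N fully in, and lifts the knob again when it is let go.
- selector_grip (a point): Point on the knob's axis 30 mm above the tester's top face when out (83 mm above the table), in the middle of the bar to grip; it goes down and turns with the knob, and its x axis points along the bar to the pointer end. The knob is a black bar 50 mm long, 14 mm wide, 25 mm tall, its top 42 mm above the tester's top face, upright on a round flange of 52 mm diameter whose upper side is 18 mm above the top face (all when out). A white line on the bar marks the pointer end.
- fuse_box: Small card box lying on the table, 38 x 58 x 18 mm, loose bystander; origin at the centre of its underside.
- terminal_block: White terminal block, 16 x 48 x 17 mm, loose bystander; origin at the centre of its underside.
- acrylic_stop: Clear acrylic plate 30 x 92 mm standing on a small foot, loose bystander that tips easily; origin at the centre of its underside, z up.
There are look-alikes about, which are no part of the job. Several things look just like the battery_9v: the one meant starts nearest to the robot's base.

How it is judged:
By the outcome, as a careful person would: the job done as asked, in the order asked, and still so for the second after the job is handed in, with the robot touching nothing.
It also fails if it takes over 67 s, if anything falls off the work surface, if the arm or the gripper's body presses on something with over 40 N, if the wrist force passes 120 N, or if a joint passes its speed limit or range.

## Working session

There is one attempt and no reset: what is moved stays moved. The work goes in short steps, Python scripts to look and compute and a tool call to move; the robot and the scene stay as the last step left them, time stands still between calls to the robot, and variables do not carry over. Pictures are saved under pics/ and viewed, at most 10 in all, crops included, and the job is handed in when it is done.

Besides the shell and the picture viewer there is one more tool, called after ">>>" as a command line: name --argument value ..., lists and objects as JSON in quotes. send_rows: Moves the arm, as the interface text tells. Its arguments: {"type":"object","properties":{"deltas":{"type":"array"},"grip_force":{"type":"number"}},"required":["deltas"]}

```bash
mkdir -p pics; ls
cat > h.py <<'E'
from cell import *
import numpy as np, cv2
from scipy.spatial.transform import Rotation as R
def cam(n):
    p=camera_params(n); K=np.array([[p['fx'],0,p['cx']],[0,p['fy'],p['cy']],[0,0,1.]])
    return K,R.from_rotvec(np.array(p['rvec'],float).ravel()).as_matrix(),np.array(p['tvec'],float).ravel()
def c2w(n,X):
    K,r,t=cam(n); return r.T@(np.array(X)-t)
def px2w(n,uv,z):
    K,r,t=cam(n); d=r.T@np.linalg.solve(K,[uv[0],uv[1],1.]); o=-r.T@t
    return o+d*(z-o[2])/d[2]
def w2px(n,X):
    K,r,t=cam(n); q=K@(r@np.array(X,float)+t); return q[:2]/q[2]
E
python3 - <<'E'
from h import *
for n in ['top','side']:
    cv2.imwrite(f'pics/{n}0.png',cv2.resize(read_camera(n)[:,:,::-1],(768,576)))
    for k in ['tester','bay','selector_grip','battery_9v','acrylic_stop','fuse_box','terminal_block']:
        print(n,k,[(np.round(c2w(n,d['position'])).tolist(),round(d['confidence'],2)) for d in landmark_of(n,k)[:5]])
s=state();print(s['t'],s['eef_rot'])
E
```

```text
pics
top tester [([465.0, 37.0, 4.0], 0.78)]
top bay [([452.0, 102.0, 52.0], 0.74)]
top selector_grip [([474.0, -13.0, 81.0], 0.96), ([449.0, -213.0, -1.0], 0.56)]
top battery_9v [([617.0, -226.0, -3.0], 0.65), ([550.0, -193.0, -3.0], 0.61), ([645.0, -174.0, -2.0], 0.59)]
top acrylic_stop [([628.0, -327.0, -2.0], 0.49)]
top fuse_box [([447.0, -214.0, -0.0], 0.66)]
top terminal_block [([517.0, -291.0, -3.0], 0.55)]
side tester [([466.0, 40.0, 1.0], 0.61)]
side bay [([456.0, 105.0, 53.0], 0.87)]
side selector_grip [([472.0, -15.0, 83.0], 0.78)]
side battery_9v [([474.0, -14.0, 81.0], 0.71), ([651.0, -174.0, -2.0], 0.59), ([613.0, -227.0, 1.0], 0.58), ([550.0, -188.0, 3.0], 0.53)]
side acrylic_stop [([635.0, -319.0, -3.0], 0.55)]
side fuse_box [([450.0, -214.0, 1.0], 0.82)]
side terminal_block [([515.0, -295.0, -7.0], 0.65)]
0.8 [ 3.14155759e+00 -9.32036013e-06  4.42741275e-01]
```

View pics/top0.png

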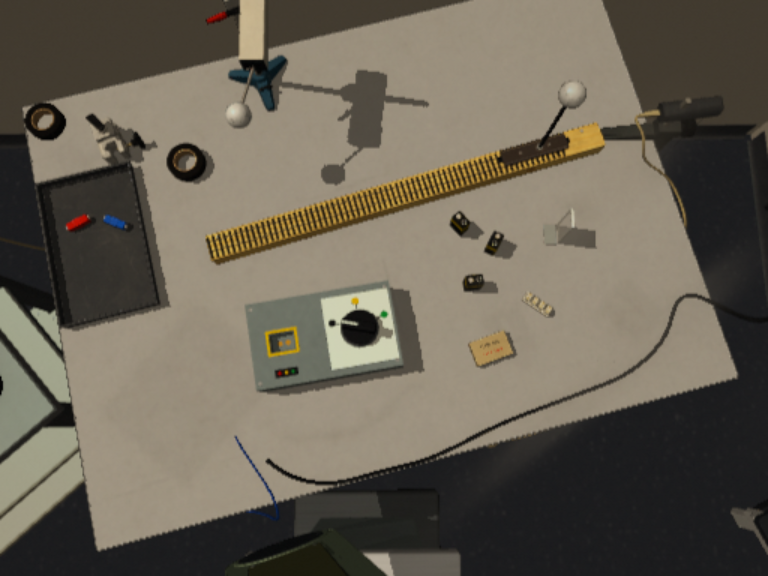

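View pics/side0.png

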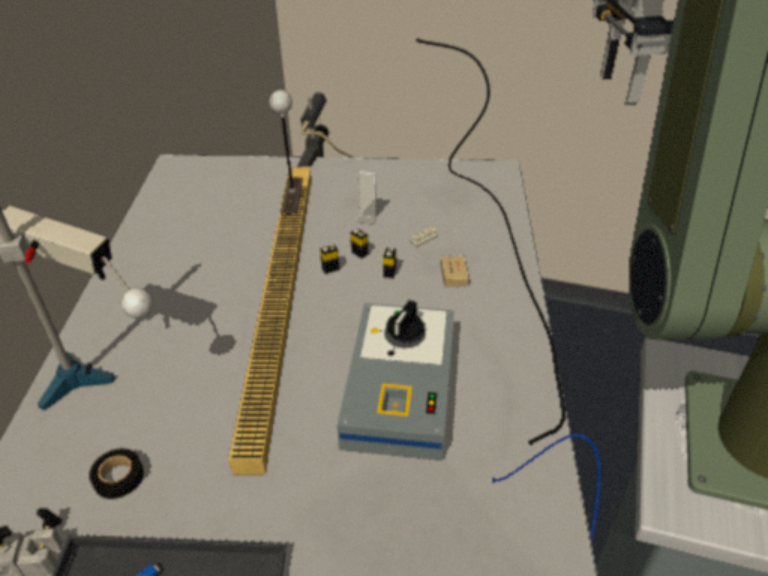

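The top view (768-wide) shows the tester with its bay at (282,342) and the knob at (359,328). Three batteries are at (460,223), (494,242) and (473,282). The last one is nearest the base, at about (550,-190). I'll take enlarged crops to measure angles.

Run:
```python
from h import *
im=read_camera('top')[:,:,::-1]
print([np.round(w2px('top',p),1) for p in [(454,103,53),(473,-14,53),(550,-190,0),(550,-190,44)]])
a=cv2.resize(im[180:268,155:275],None,fx=5,fy=5,interpolation=cv2.INTER_CUBIC)
b=cv2.resize(im[135:200,290:345],None,fx=6.77,fy=6.77,interpolation=cv2.INTER_CUBIC)[:440]
cv2.imwrite('pics/a.png',a);cv2.imwrite('pics/b.png',b);print(a.shape,b.shape)
```

```text
[array([187.1, 229. ]), array([239.5, 219.8]), array([313.8, 189.7]), array([316.1, 185.9])]
(440, 600, 3) (440, 372, 3)
```

View pics/a.png

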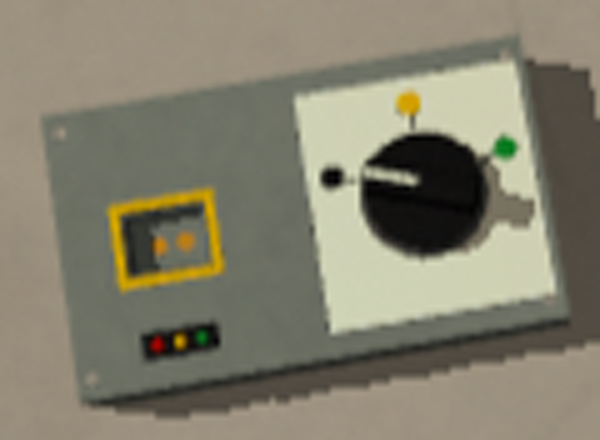

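View pics/b.png

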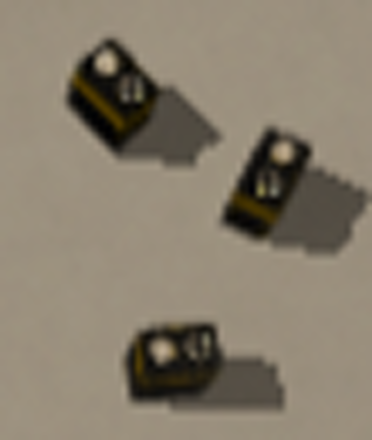

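Run:
```python
from h import *
A=lambda u,v,z:px2w('top',((u+.5)/5-.5+155,(v+.5)/5-.5+180),z)
B=lambda u,v,z:px2w('top',((u+.5)/6.77-.5+290,(v+.5)/6.77-.5+135),z)
# fit tester pose: marks + corners + (bay centre separately)
ob=[];wp=[]
for ang,(u,v) in zip([70,0,-70],[(332,178),(408,103),(505,148)]):
    ob.append([42*np.cos(np.radians(ang)),-55+42*np.sin(np.radians(ang))]);wp.append(A(u,v,53)[:2])
for o,(u,v) in zip([[65,110],[65,-110],[-65,110],[-65,-110]],[(42,116),(517,37),(83,402),(569,318)]):
    ob.append(o);wp.append(A(u,v,53)[:2])
ob=np.array(ob);wp=np.array(wp)
oc,wc=ob.mean(0),wp.mean(0);a,b=ob-oc,wp-wc
th=np.arctan2((a[:,0]*b[:,1]-a[:,1]*b[:,0]).sum(),(a*b).sum());r=np.array([[np.cos(th),-np.sin(th)],[np.sin(th),np.cos(th)]])
t=wc-r@oc;print('yaw',np.degrees(th),'org',t,'sel',t+r@[0,-55]);print(np.round(wp-(ob@r.T+t),1))
fr=np.array([A(u,v,53)[:2] for u,v in [(107,208),(213,189),(222,270),(122,291)]])
print('bay',fr.mean(0),'local',r.T@(fr.mean(0)-t),np.round((fr-t)@r,1))
p,q=B(162,350,47),B(200,346,47);print('bat',(p+q)/2,np.degrees(np.arctan2(*(q-p)[1::-1])),np.linalg.norm(q-p),[B(u,v,44)[:2].round(1) for u,v in [(140,330),(217,322),(219,362),(137,368)]])
for k in ['selector_grip','bay','battery_9v']:
  for n in ['top','side']:
    l=landmark_of(n,k); print(k,[np.round(c2w(n,d['position'])).tolist() for d in l[:4]])
K,rr,tt=cam('top');print('cam',-rr.T@tt)
K,rr,tt=cam('side');print('cam',-rr.T@tt)
```

```text
yaw 9.131022868386498 org [467.06214175  40.39664522] sel [475.79023918 -13.90639628]
[[ 0.3  0.1]
 [ 0.4  0.3]
 [ 0.3  0.1]
 [ 0.3 -0.7]
 [-1.2  1.3]
 [ 0.4 -1.7]
 [-0.5  0.6]]
bay [457.33397521 101.57115734] local [ 0.10305583 61.94309919] [[ 18.6  86. ]
 [ 18.9  37.9]
 [-17.8  39.3]
 [-19.4  84.5]]
bat [ 549.22263352 -189.98172718   47.        ] -84.68420076034367 12.937291618841686 [array([ 556.3, -176.7]), array([ 558.7, -202.9]), array([ 544.8, -203. ]), array([ 543.1, -175.2])]
selector_grip [[475.0, -16.0, 81.0]]
selector_grip [[472.0, -15.0, 83.0]]
bay [[453.0, 101.0, 52.0]]
bay [[456.0, 105.0, 53.0]]
battery_9v [[628.0, -324.0, -2.0], [646.0, -174.0, -1.0], [549.0, -194.0, -2.0], [619.0, -224.0, -5.0]]
battery_9v [[474.0, -14.0, 81.0], [651.0, -174.0, -2.0], [613.0, -227.0, 1.0], [550.0, -188.0, 3.0]]
cam [ 339.79661639  -55.09409033 1060.08992395]
cam [302.9640722  640.61256419 737.24744721]
```

Pose summary:
- **Tester:** yaw is about 9.1°, bay about (457,102), selector about (475,-14). The cameras and the known geometry agree.
- **Battery:** (549.5,-190), yaw about 5°.

I'll turn the tool to yaw 95° to grip across the 18 mm side.

>>> send_rows --deltas '[[5,[0,0,0],[0,0,-7]],[5,[0,0,0],[0,0,-7]],[5,[0,0,0],[0,0,-7]],[5,[0,0,0],[0,0,-7]],[5,[0,0,0],[0,0,-7]],[5,[0,0,0],[0,0,-7]],[5,[0,0,0],[0,0,-7]],[5,[0,0,0],[0,0,-7]]]' --grip_force 25

```text
t: 1.82
eef_pos: [246.4, -519.5, 205.4]
eef_rot: [-3.142, -0.0, 1.426]
contact_force: [-1.1, -0.6, 0.1]
width: 50.4
gripper_force: 0.0
```

>>> send_rows --deltas '[[5,[0,0,0],[0,0,-7]],[5,[0,0,0],[0,0,-6.8]],[5,[2.5,2.8,0],[0,0,0]],[5,[2.5,2.8,0],[0,0,0]],[5,[2.5,2.8,0],[0,0,0]],[5,[2.5,2.8,0],[0,0,0]],[5,[2.5,2.8,0],[0,0,0]],[5,[2.5,2.8,0],[0,0,0]]]'

```text
t: 2.48
eef_pos: [401.1, -353.7, 205.6]
eef_rot: [3.141, 0.0, 1.661]
contact_force: [0.4, -0.7, -0.8]
width: 50.3
gripper_force: 0.0
```

>>> send_rows --deltas '[[5,[2.5,2.8,0],[0,0,0]],[5,[2.5,2.8,0],[0,0,0]],[5,[2.5,2.8,0],[0,0,0]],[5,[2.5,2.8,0],[0,0,0]],[5,[2.5,2.8,0],[0,0,0]],[5,[2.5,2.4,0],[0,0,0]],[5,[0,0,0],[0,0,0]],[5,[0,0,0],[0,0,0]]]'

```text
t: 3.15
eef_pos: [550.7, -189.3, 205.3]
eef_rot: [-3.141, 0.0, 1.665]
contact_force: [-0.5, 0.6, -0.4]
width: 50.2
gripper_force: 0.0
```

```bash
cat >> h.py <<'E'
def plan(x,y,z,yaw):
    s=state();r=R.from_euler('xyz',s['eef_rot']).as_matrix();p=np.array(s['eef_pos'])
    g=R.from_euler('xyz',[np.pi,0,np.radians(yaw)]).as_matrix()
    print('t',s['t'],'pos',p.round(1),'rot',np.degrees(s['eef_rot']).round(1),'w',s['width'],'f',np.round(s['contact_force'],1),'q6',s['joint_positions'][5])
    print('shift cm (final yaw axes)',(g.T@(np.array([x,y,z])-p)/10).round(2),'turn',np.degrees(R.from_matrix(r.T@g).as_rotvec()).round(1))
E
python3 - <<'E'
from h import *
plan(549.5,-190,23,95.2)
# lamp ball triangulation
P=[];uv=[(158,76.7),(90,202)]
for n in ['top','side']:
    K,r,t=cam(n);P.append(K@np.c_[r,t])
X=cv2.triangulatePoints(P[0],P[1],np.array(uv[0]),np.array(uv[1]));print((X[:3]/X[3]).ravel())
l=landmark_of('side','battery_9v');print([np.round(c2w('side',d['position'])).tolist() for d in l[:4]])
E
```

```text
t 3.15 pos [ 550.7 -189.3  205.3] rot [-180.     0.    95.4] w 50.181638940195505 f [-0.5  0.6 -0.4] q6 -0.573348401134071
shift cm (final yaw axes) [-0.05 -0.13 18.23] turn [-0.   0.   0.2]
[710.35150402 135.7302042  520.89628725]
[[474.0, -14.0, 81.0], [651.0, -174.0, -2.0], [613.0, -227.0, 1.0], [550.0, -188.0, 3.0]]
```

>>> send_rows --deltas '[[5,[0,-0.1,3.5],[0,0,0]],[5,[0,0,3.5],[0,0,0]],[5,[0,0,3.5],[0,0,0]],[5,[0,0,3],[0,0,0]],[5,[0,0,2.5],[0,0,0]],[5,[0,0,1.5],[0,0,0]],[5,[0,0,0.7],[0,0,0]],[5,[0,0,0],[0,0,0]]]'

```text
t: 3.87
eef_pos: [546.7, -191.5, 21.5]
eef_rot: [-3.138, -0.002, 1.659]
contact_force: [-0.8, -0.1, -0.7]
width: 50.1
gripper_force: 0.0
```

>>> send_rows --deltas '[[1,[0,0,0],[0,0,0]],[1,[0,0,0],[0,0,0]],[1,[0,0,0],[0,0,0]],[1,[0,0,0],[0,0,0]],[1,[0,0,0],[0,0,0]],[1,[0,0,0],[0,0,0]],[1,[0,0,0],[0,0,0]]]'

```text
t: 4.45
eef_pos: [549.7, -191.2, 24.4]
eef_rot: [3.14, 0.001, 1.661]
contact_force: [-0.5, 0.2, 4.1]
width: 17.5
gripper_force: 25.0
```

Run:
```python
from h import *
print(state()['gripper_force']);plan(457,102,140,99.1)
im=read_camera('top')[:,:,::-1];b=cv2.resize(im[125:205,260:360],None,fx=4,fy=4,interpolation=cv2.INTER_CUBIC)
im=read_camera('side')[:,:,::-1];c=cv2.resize(im[130:210,200:300],None,fx=4,fy=4,interpolation=cv2.INTER_CUBIC)
cv2.imwrite('pics/g.png',np.hstack([b,c]))
```

```text
25.000811219215393
t 4.45 pos [ 549.7 -191.2   24.4] rot [1.799e+02 1.000e-01 9.520e+01] w 17.47897673343392 f [-0.5  0.2  4.1] q6 -0.5738356008299542
shift cm (final yaw axes) [ 30.42  -4.51 -11.56] turn [ 0.1  0.1 -3.9]
```

View pics/g.png

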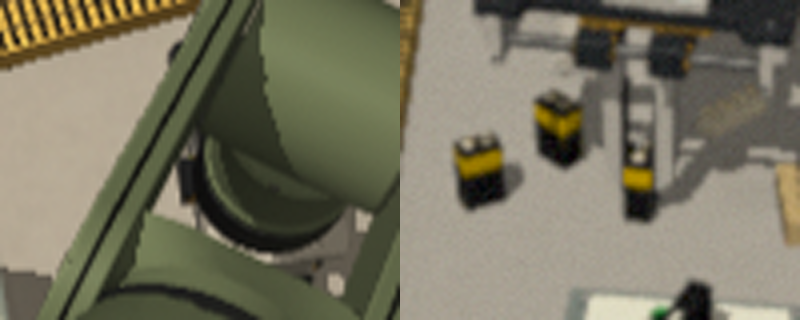

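The side crop shows the battery (640,190 in the crop) held between the fingers; its width reads 17.5 mm. I'll lift it and carry it over.

>>> send_rows --deltas '[[1,[0,0,-1.5],[0,0,0]],[1,[0,0,-3],[0,0,0]],[1,[0,0,-3.5],[0,0,0]],[1,[0,0,-3.2],[0,0,0]],[1,[0,0,-1.4],[0,0,0]],[1,[0,0,0],[0,0,-3.9]],[1,[2,-0.3,0],[0,0,0]],[1,[3,-0.45,0],[0,0,0]]]'

```text
t: 5.22
eef_pos: [534.2, -144.3, 149.7]
eef_rot: [3.14, 0.001, 1.726]
contact_force: [-0.5, -0.3, 0.1]
width: 17.6
gripper_force: 25.0
```

>>> send_rows --deltas '[[1,[3.6,-0.5,0],[0,0,0]],[1,[3.6,-0.5,0],[0,0,0]],[1,[3.6,-0.5,0],[0,0,0]],[1,[3.6,-0.5,0],[0,0,0]],[1,[3.6,-0.5,0],[0,0,0]],[1,[3.6,-0.6,0],[0,0,0]],[1,[2.8,-0.5,0],[0,0,0]],[1,[1,-0.1,0],[0,0,0]]]'

```text
t: 5.88
eef_pos: [454.7, 105.4, 148.7]
eef_rot: [-3.14, -0.002, 1.733]
contact_force: [0.1, 0.5, -0.6]
width: 17.0
gripper_force: 25.0
```

>>> send_rows --deltas '[[1,[0,0,0],[0,0,0]],[1,[0,0,0],[0,0,0]],[1,[0,0,0],[0,0,0]],[1,[0,0,0],[0,0,0]]]'

```text
t: 6.22
eef_pos: [457.8, 100.9, 149.4]
eef_rot: [3.142, 0.0, 1.727]
contact_force: [-0.1, 0.8, -0.3]
width: 17.6
gripper_force: 25.0
```

Run:
```python
from h import *
plan(457,102,85,99.1)
im=read_camera('side')[:,:,::-1];cv2.imwrite('pics/c.png',cv2.resize(im[130:310,180:340],None,fx=3.3,fy=3.3,interpolation=cv2.INTER_CUBIC))
plan(457,102,85,99.1)
print(w2px('side',(457,102,53)))
```

```text
t 6.2167 pos [457.8 100.9 149.4] rot [180.   0.  99.] w 17.61463826245633 f [-0.1  0.8 -0.3] q6 -0.12385897759099672
shift cm (final yaw axes) [ 0.12 -0.06  6.44] turn [ 0.   0.  -0.1]
t 6.2667 pos [457.7 100.9 149.4] rot [180.    0.   98.9] w 17.077050542547425 f [ 0.4  0.3 -0.5] q6 -0.12371165764288714
shift cm (final yaw axes) [ 0.12 -0.05  6.44] turn [ 0.   0.  -0.2]
[263.23087594 266.33356571]
```

View pics/c.png

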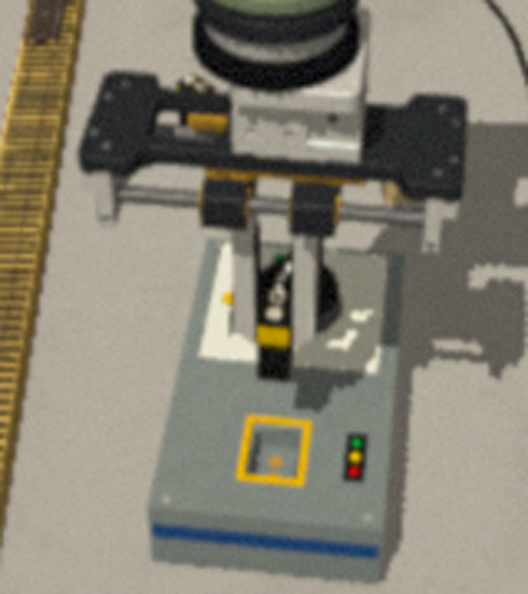

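The projected bay centre lands on the yellow frame's centre in the crop (275,450), and the battery hangs straight. I'll lower it.

>>> send_rows --deltas '[[1,[0.1,0,2],[0,0,0]],[1,[0,0,2],[0,0,0]],[1,[0,0,1.5],[0,0,0]],[1,[0,0,1],[0,0,0]],[1,[0,0,0.5],[0,0,0]],[1,[0,0,0.5],[0,0,0]],[1,[0,0,0.5],[0,0,0]],[1,[0,0,0.4],[0,0,0]]]'

```text
t: 6.93
eef_pos: [457.7, 103.1, 65.7]
eef_rot: [3.14, 0.0, 1.729]
contact_force: [-0.8, 0.2, -0.3]
width: 17.1
gripper_force: 25.0
```

>>> send_rows --deltas '[[1,[0,0,0.3],[0,0,0]],[1,[0,0,0],[0,0,0]],[1,[0,0,0],[0,0,0]]]'

```text
t: 7.18
eef_pos: [457.1, 103.3, 62.6]
eef_rot: [3.141, 0.0, 1.729]
contact_force: [-1.1, 0.6, -0.5]
width: 17.5
gripper_force: 25.0
```

No contact force at tip height 62.6, so the battery is inside the pocket. I'll lower the last few millimetres.

>>> send_rows --deltas '[[1,[0,0,0.15],[0,0,0]],[1,[0,0,0.15],[0,0,0]],[1,[0,0,0],[0,0,0]],[1,[0,0,0],[0,0,0]]]'

```text
t: 7.52
eef_pos: [456.9, 103.3, 59.5]
eef_rot: [-3.142, -0.0, 1.729]
contact_force: [0.1, -0.6, -0.1]
width: 17.4
gripper_force: 25.0
```

>>> send_rows --deltas '[[1,[0,0,0.1],[0,0,0]],[1,[0,0,0],[0,0,0]],[1,[0,0,0],[0,0,0]]]'

```text
t: 7.77
eef_pos: [457.1, 103.3, 59.3]
eef_rot: [3.142, 0.0, 1.729]
contact_force: [-2.0, -0.5, 5.6]
width: 17.4
gripper_force: 25.0
```

Force of 5.6 N at tip height 59.3, as expected, so the battery is on the floor. Releasing.

>>> send_rows --deltas '[[4,[0,0,0],[0,0,0]],[4,[0,0,0],[0,0,0]],[4,[0,0,0],[0,0,0]],[4,[0,0,0],[0,0,0]],[4,[0,0,-1],[0,0,0]],[4,[0,0,-2.5],[0,0,0]],[4,[0,0,-3],[0,0,0]],[4,[0,0,-1.5],[0,0,0]]]'

```text
t: 8.43
eef_pos: [458.8, 103.3, 142.1]
eef_rot: [3.137, 0.0, 1.729]
contact_force: [-0.1, -0.4, -0.8]
width: 39.6
gripper_force: 0.0
```

>>> send_rows --deltas '[[4,[0,0,0],[0,0,6.7]],[4,[0,0,0],[0,0,6.7]],[4,[0,0,0],[0,0,6.6]],[4,[0,0,0],[0,0,0]],[4,[0,0,0],[0,0,0]]]'

```text
t: 8.85
eef_pos: [457.1, 103.2, 139.0]
eef_rot: [3.141, -0.0, 1.383]
contact_force: [-0.6, 0.1, 0.7]
width: 40.4
gripper_force: 0.0
```

Run:
```python
from h import *
plan(475.2,-14,75,79.1)
im=read_camera('side')[:,:,::-1];cv2.imwrite('pics/d.png',cv2.resize(im[130:310,180:340],None,fx=3.3,fy=3.3,interpolation=cv2.INTER_CUBIC))
```

```text
t 8.85 pos [457.1 103.2 139. ] rot [180.   -0.   79.2] w 40.39200148293159 f [-0.6  0.1  0.7] q6 0.22490857850660534
shift cm (final yaw axes) [-11.17   4.     6.4 ] turn [ 0.  -0.   0.1]
```

View pics/d.png

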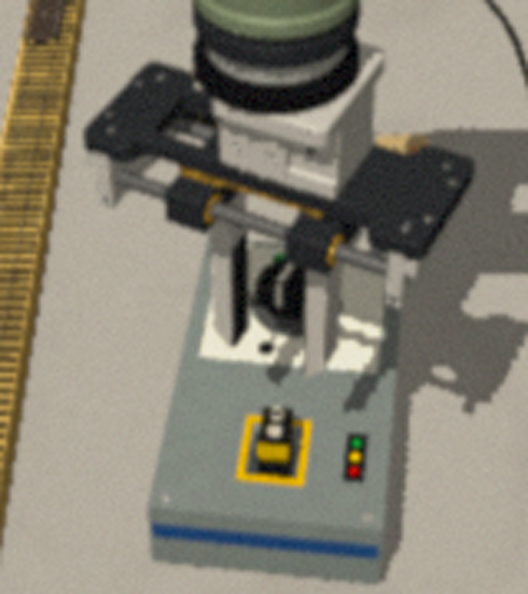

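The battery stands upright in the bay at (275,440). Next, move to the knob and descend to tip height 76, since the flange top is at 71.

>>> send_rows --deltas '[[4,[-2,0.7,0],[0,0,0]],[4,[-3,1.1,0],[0,0,0]],[4,[-3,1.1,0],[0,0,0]],[4,[-2.2,0.8,0],[0,0,0]],[4,[-1,0.3,0],[0,0,0]],[4,[0,0,1],[0,0,0]],[4,[0,0,1.5],[0,0,0]],[4,[0,0,0],[0,0,0]]]'

```text
t: 9.57
eef_pos: [472.1, -12.9, 110.3]
eef_rot: [-3.135, -0.001, 1.381]
contact_force: [-0.9, 0.4, -0.8]
width: 39.8
gripper_force: 0.0
```

>>> send_rows --deltas '[[4,[0,0,1],[0,0,0]],[4,[0,0,1],[0,0,0]],[4,[0,0,1],[0,0,0]],[4,[0,0,0.8],[0,0,0]],[4,[0,0,0],[0,0,0]],[4,[0,0,0],[0,0,0]]]'

```text
t: 10.07
eef_pos: [474.4, -14.0, 74.7]
eef_rot: [-3.14, -0.0, 1.38]
contact_force: [0.1, 0.2, -0.6]
width: 40.3
gripper_force: 0.0
```

Run:
```python
from h import *
plan(475.2,-14,75,79.1)
```

```text
t 10.0667 pos [474.4 -14.   74.7] rot [-179.9   -0.    79.1] w 40.266451623400606 f [ 0.1  0.2 -0.6] q6 -0.02177678038850415
shift cm (final yaw axes) [ 0.02  0.08 -0.03] turn [-0.1 -0.  -0. ]
```

>>> send_rows --deltas '[[0.8,[0,0.05,0],[0,0,0]],[0.8,[0,0,0],[0,0,0]],[0.8,[0,0,0],[0,0,0]],[0.8,[0,0,0],[0,0,0]],[0.8,[0,0,0],[0,0,0]],[0.8,[0,0,0],[0,0,0]]]' --grip_force 30

```text
t: 10.57
eef_pos: [477.0, -14.8, 76.1]
eef_rot: [3.138, -0.0, 1.38]
contact_force: [2.7, -0.3, -0.6]
width: 13.9
gripper_force: 30.0
```

Run:
```python
from h import *
plan(475.2,-14,75,79.1);print(state()['moment'])
```

```text
t 10.5667 pos [477.  -14.8  76.1] rot [179.8  -0.   79.1] w 13.916426567757561 f [ 2.7 -0.3 -0.6] q6 -0.021811595007802553
shift cm (final yaw axes) [ 0.04 -0.19  0.11] turn [ 0.2 -0.  -0. ]
[-0.12325088 -0.72577568 -0.06179891]
```

Gripped at 13.9 mm width; the knob pulls the tool about +1.5 mm in x. I'll correct for that and push in.

>>> send_rows --deltas '[[0.8,[0,0.15,0.3],[0,0,0]],[0.8,[0,0,0.3],[0,0,0]],[0.8,[0,0,0.3],[0,0,0]],[0.8,[0,0,0.1],[0,0,0]],[0.8,[0,0,0],[0,0,0]],[0.8,[0,0,0],[0,0,0]]]'

```text
t: 11.07
eef_pos: [477.2, -14.8, 66.5]
eef_rot: [3.142, 0.0, 1.38]
contact_force: [-1.9, -0.1, 8.6]
width: 13.7
gripper_force: 30.0
```

Pushed in 9.6 mm with about 8 N of spring force. Turning clockwise, which is + about the tool's z.

>>> send_rows --deltas '[[0.8,[0,0,0],[0,0,2]],[0.8,[0,0,0],[0,0,4]],[0.8,[0,0,0],[0,0,5]],[0.8,[0,0,0],[0,0,5]],[0.8,[0,0,0],[0,0,5]],[0.8,[0,0,0],[0,0,5]],[0.8,[0,0,0],[0,0,5]],[0.8,[0,0,0],[0,0,4]]]'

```text
t: 11.73
eef_pos: [477.1, -14.7, 66.5]
eef_rot: [-3.141, 0.0, 0.765]
contact_force: [-2.1, 0.5, 9.1]
width: 13.9
gripper_force: 30.0
```

>>> send_rows --deltas '[[0.8,[0,0,0],[0,0,5]],[0.8,[0,0,0],[0,0,5]],[0.8,[0,0,0],[0,0,5]],[0.8,[0,0,0],[0,0,5]],[0.8,[0,0,0],[0,0,5]],[0.8,[0,0,0],[0,0,5]],[0.8,[0,0,0],[0,0,5]],[0.8,[0,0,0],[0,0,0]]]'

```text
t: 12.4
eef_pos: [477.1, -14.6, 66.5]
eef_rot: [-3.141, 0.0, 0.155]
contact_force: [-1.6, 0.7, 7.9]
width: 13.8
gripper_force: 30.0
```

Run:
```python
from h import *
plan(477,-14.5,66,9.1);print(state()['moment'])
```

```text
t 12.4 pos [477.1 -14.6  66.5] rot [-180.     0.     8.9] w 13.782121739138534 f [-1.6  0.7  7.9] q6 1.203004411275486
shift cm (final yaw axes) [-0.01 -0.01  0.05] turn [-0.   0.  -0.2]
[ 0.2296089   0.46655543 -0.00587016]
```

At the yellow mark (tool yaw 8.9°). I'll let the knob rise with the tool first, then open and clear it, and look.

>>> send_rows --deltas '[[0.8,[0,0,-0.4],[0,0,0]],[0.8,[0,0,-0.5],[0,0,0]],[0.8,[0,0,0],[0,0,0]],[4,[0,0,0],[0,0,0]],[4,[0,0,-0.2],[0,0,0]],[4,[0,0,0],[0,0,0]],[4,[0,0,-2],[0,0,0]],[4,[0,0,-2],[0,0,0]]]'

```text
t: 13.07
eef_pos: [474.8, -14.3, 114.9]
eef_rot: [-3.14, 0.005, 0.158]
contact_force: [0.7, -0.4, -0.3]
width: 39.5
gripper_force: 0.0
```

>>> send_rows --deltas '[[4,[0,0,-2],[0,0,0]],[4,[0,0,-2],[0,0,0]],[4,[0,0,0],[0,0,0]],[4,[0,0,0],[0,0,0]]]'

```text
t: 13.4
eef_pos: [477.6, -14.9, 157.0]
eef_rot: [3.141, -0.002, 0.158]
contact_force: [-0.1, -0.6, 0.1]
width: 40.1
gripper_force: 0.0
```

Run:
```python
from h import *
plan(476.7,-14.5,75,9.1)
im=read_camera('side')[:,:,::-1];cv2.imwrite('pics/e.png',cv2.resize(im[150:310,200:340],None,fx=3.6,fy=3.6,interpolation=cv2.INTER_CUBIC))
print([np.round(c2w('side',d['position'])).tolist() for d in landmark_of('side','selector_grip')])
```

```text
t 13.4 pos [477.6 -14.9 157. ] rot [ 1.8e+02 -1.0e-01  9.1e+00] w 40.12257833062942 f [-0.1 -0.6  0.1] q6 1.2000160150649573
shift cm (final yaw axes) [-0.08 -0.05  8.2 ] turn [ 0.  -0.1 -0. ]
[[473.0, -13.0, 83.0]]
```

View pics/e.png

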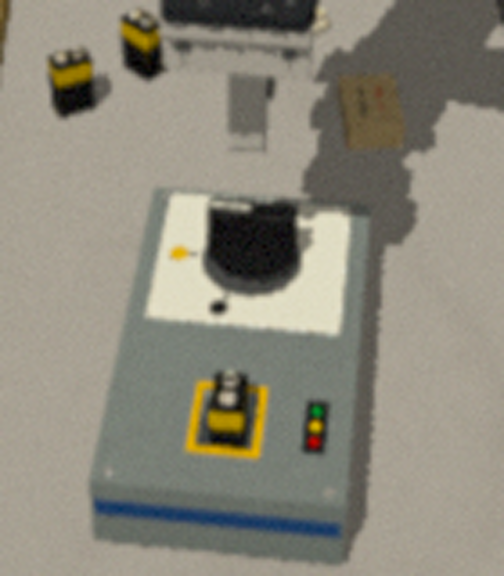

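The knob's white pointer line at (230,205) points to the yellow mark (180,253 side) and the knob is out at z=83. The battery is still standing. Taking the knob afresh.

>>> send_rows --deltas '[[4,[0,0,1.5],[0,0,0]],[4,[0,0,2],[0,0,0]],[4,[0,0,1.5],[0,0,0]],[4,[0,0,1.5],[0,0,0]],[4,[0,0,1],[0,0,0]],[4,[0,0,0.6],[0,0,0]],[4,[0,0,0],[0,0,0]],[4,[0,0,0],[0,0,0]]]'

```text
t: 14.17
eef_pos: [476.7, -14.7, 75.0]
eef_rot: [-3.141, 0.001, 0.158]
contact_force: [0.6, -0.3, -0.3]
width: 39.9
gripper_force: 0.0
```

>>> send_rows --deltas '[[0.8,[0,0,0],[0,0,0]],[0.8,[0,0,0],[0,0,0]],[0.8,[0,0,0],[0,0,0]],[0.8,[0,0,0],[0,0,0]],[0.8,[0,0,0],[0,0,0]],[0.8,[0,0,0],[0,0,0]]]'

```text
t: 14.67
eef_pos: [477.4, -14.6, 76.0]
eef_rot: [3.142, -0.001, 0.158]
contact_force: [-0.4, 1.0, 1.3]
width: 13.9
gripper_force: 30.0
```

>>> send_rows --deltas '[[0.8,[0,0,0.3],[0,0,0]],[0.8,[0,0,0.3],[0,0,0]],[0.8,[0,0,0.3],[0,0,0]],[0.8,[0,0,0.1],[0,0,0]],[0.8,[0,0,0],[0,0,0]],[0.8,[0,0,0],[0,0,0]]]'

```text
t: 15.17
eef_pos: [477.5, -14.7, 66.5]
eef_rot: [3.142, -0.001, 0.158]
contact_force: [-2.7, 0.6, 7.6]
width: 13.7
gripper_force: 30.0
```

>>> send_rows --deltas '[[0.8,[0,0,0],[0,0,2]],[0.8,[0,0,0],[0,0,4]],[0.8,[0,0,0],[0,0,5]],[0.8,[0,0,0],[0,0,5]],[0.8,[0,0,0],[0,0,5]],[0.8,[0,0,0],[0,0,5]],[0.8,[0,0,0],[0,0,5]],[0.8,[0,0,0],[0,0,4]]]'

```text
t: 15.83
eef_pos: [477.5, -14.8, 66.5]
eef_rot: [-3.141, -0.001, -0.456]
contact_force: [-2.7, 0.5, 8.8]
width: 13.8
gripper_force: 30.0
```

>>> send_rows --deltas '[[0.8,[0,0,0],[0,0,5]],[0.8,[0,0,0],[0,0,5]],[0.8,[0,0,0],[0,0,5]],[0.8,[0,0,0],[0,0,5]],[0.8,[0,0,0],[0,0,5]],[0.8,[0,0,0],[0,0,5]],[0.8,[0,0,0],[0,0,4.5]],[0.8,[0,0,0],[0,0,0]]]'

```text
t: 16.5
eef_pos: [477.4, -14.8, 66.5]
eef_rot: [-3.141, -0.0, -1.057]
contact_force: [-3.5, 0.5, 8.9]
width: 13.4
gripper_force: 30.0
```

Run:
```python
from h import *
plan(477,-14.5,66,-60.9);print(state()['moment'])
```

```text
t 16.5 pos [477.4 -14.8  66.5] rot [-180.    -0.   -60.6] w 13.402376607349776 f [-3.5  0.5  8.9] q6 2.41570012737551
shift cm (final yaw axes) [-0.05  0.02  0.05] turn [-0.  -0.   0.3]
[0.27971959 0.52504277 0.01096896]
```

At the green mark. Letting the knob rise, releasing and retreating.

>>> send_rows --deltas '[[0.8,[0,0,-0.4],[0,0,0]],[0.8,[0,0,-0.5],[0,0,0]],[0.8,[0,0,0],[0,0,0]],[4,[0,0,0],[0,0,0]],[4,[0,0,-0.2],[0,0,0]],[4,[0,0,0],[0,0,0]],[4,[0,0,-2],[0,0,0]],[4,[0,0,-2],[0,0,0]]]'

```text
t: 17.17
eef_pos: [475.1, -14.4, 115.1]
eef_rot: [3.138, 0.003, -1.055]
contact_force: [0.6, -0.4, 0.5]
width: 39.4
gripper_force: 0.0
```

>>> send_rows --deltas '[[4,[0,0,-3],[0,0,0]],[4,[0,0,-3],[0,0,0]],[4,[0,0,-3],[0,0,0]],[4,[0,0,-2],[0,0,0]],[4,[0,0,0],[0,0,0]],[4,[0,0,0],[0,0,0]]]'

```text
t: 17.67
eef_pos: [477.7, -14.9, 227.1]
eef_rot: [-3.14, -0.002, -1.055]
contact_force: [0.0, -0.6, -0.8]
width: 39.9
gripper_force: 0.0
```

Run:
```python
from h import *
plan(477,-14.5,200,-60.9)
im=read_camera('side')[:,:,::-1];cv2.imwrite('pics/f.png',cv2.resize(im[90:310,170:340],None,fx=2.7,fy=2.7,interpolation=cv2.INTER_CUBIC))
print([np.round(c2w('side',d['position'])).tolist() for d in landmark_of('side','selector_grip')])
```

```text
t 17.6667 pos [477.7 -14.9 227.1] rot [-1.799e+02 -1.000e-01 -6.040e+01] w 39.92858042341171 f [ 0.  -0.6 -0.8] q6 2.41302956073356
shift cm (final yaw axes) [-0.07  0.04  2.71] turn [-0.1 -0.1  0.5]
[[475.0, -15.0, 84.0]]
```

View pics/f.png

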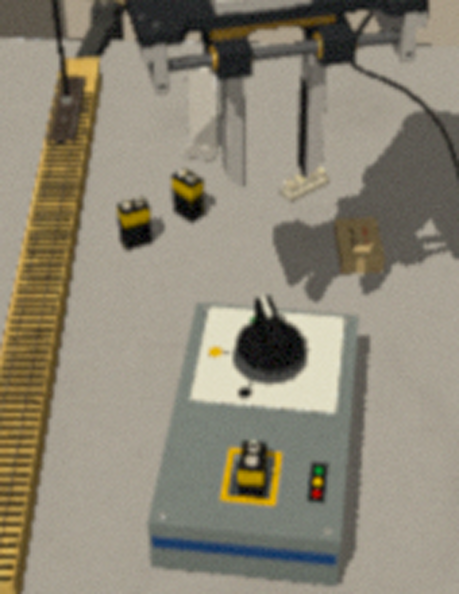

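The pointer (265,305) is at the green mark, the knob is out at z≈84, the battery stands in the bay (252,470) and the bystanders haven't moved. Handing in.

```bash
python3 -c "
from cell import *
print(job_done())"
```

```text
the job is handed in; nothing more can be done
None
```

The job is handed in: the 9 V battery stands in the bay, the selector was locked at yellow and then at green, and the other things on the table look unmoved; it took about 18 s.

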